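Load a roller hanger on the gravity-feed rail

ROBOT

A 7-joint arm with a two-finger parallel gripper is mounted at the origin on the work surface. World frame = base frame: x ahead of the robot, y to its left, z up, the work surface at z = 0. Lengths are in m, angles in rad, forces in N, time in s.
With the tool pointing down it reaches from about 0.425 to 0.925 m from the base axis. Payload 6.8 kg.
Tool frame: the origin (TCP) lies at the very end of the fingers, on their centre line; the grasp point (between the pads) lies 19 mm behind it (r.tcp_to_grasp is the distance from the TCP to the grasp point, in m); z points along the fingers, y is the line along which they close (so a half turn about z gives the same grasp; the last joint's range is limited). The gripper opens to 85 mm and grips with 20 to 120 N. Pads are 22 mm wide; open, the fingers measure 114 mm over their backs; the gripper's body (76 mm by 85 mm) begins 54 mm behind the grasp point. The pads swing forward as they close: fully open they stand 13 mm farther back than shut.
Start: joints at [1.069, 0.477, 0.022, 1.555, -0.011, 1.109, -0.083], TCP at [0.259, -0.623, 0.231] pointing down, gripper open.
Joint ranges: [-2.96, 2.96], [-0.34, 2.1], [-1.41, 1.46], [0.24, 2.44], [-1.37, 4.51], [0.17, 1.92], [-2.96, 2.96]. Speed limits (rad/s): [2.39, 2.39, 3.14, 3.14, 3.14, 3.14, 3.14].

INTERFACE

Orientations are given as a rotation vector (axis times angle).
In Python, from bench import r gives the robot as it stands.
- The arm moves only by the tool step_arm, never from a script. Its argument "moves" is a list of rows, each a list of 7 numbers: the shift along the tool's x, y, z in mm, then the turn, a rotation vector about the tool's x, y, z in rad, then the finger opening in mm, from 0 to 85.4. A call has 1 to 8 rows; each row is the pose to reach, as a shift and turn from the pose commanded when the call began, along the tool's axes at that moment; what a row does not reach only later rows make up. A row lasts 1/10 s, in which the tool goes at most 50 mm and 8.59 degrees, less where a joint would pass 70% of its speed; a pose out of reach is approached as far as the arm can. A call with a gripper value outside its range is refused whole. The fingers move at their own pace and stop on an object; "grip_force" is the grip in N (left out, the last holds). Time passes only in rows, so rows that repeat a pose let the fingers close. It gives the time, the measured TCP pose, the force, the opening and the grip force at its end, in the units of the state.
- r.get_obs(): the state, without advancing time (a new reading comes with each control period).
- r.grab_frame(name): name is "scene" or "side" or "wrist"; returns a dict with "image" (480x640x3 uint8, red, green, blue), "depth" (480x640 float32, m along the optical axis (not along the pixel's ray), 0 where there is no reading), "mtx" (3x3 intrinsics, pixels), "rvec" (rotation vector, rad) and "tvec" (3), from world to camera coordinates, as OpenCV has them. Camera axes: x right, y down, z forward; pixel columns grow to the right and rows downward; lengths in m; the calibration is good to about 2 mm. A picture is of the moment at which its call begins.
- r.hand_in(): hands the job in; it is judged then, once.
The state is a dict: "clock": time; "joints": joint angles; "qvel": joint speeds; "tau": joint torques, N m; "tcp_pos": TCP position; "orientation": TCP orientation; "contact_force": force on the tool from outside, world axes, zero at the start; "moment": the same for the moment, N m; "grip_width": finger opening in m; "gripper_force": force on a finger pad.
Only numpy, scipy, OpenCV 4.12 (cv2) and the standard library are available. Lean on these libraries where they do the work, as an engineer would, in place of code of your own. Each camera call takes 0.05 s, during which the arm holds its last target. There are 200 camera calls.

TASK

Restock the gravity-feed rail on the shop counter: pick up the blue roller hanger with its drinks carton by the yellow tab, hook it over the rail at the high end (green mark, uphill of the orange gate) and lower it gently, without pressing hard, until you feel the rail take its weight while you still hold it. Still holding it, slide it downhill through the sprung gate, let go once it is past, and let it roll by itself to the red stop with the gate closed behind it; never touch it on the lower part of the rail, and leave the cartons and the loaf where they are.

Things in the scene. Friction and masses are not known exactly. Their poses are not given: they have to be found in the camera images.
- stand: Fixed gravity-feed stand. Origin on the counter below the rail's middle; x = downhill along the rail, level; y across; z up. Rail: aluminium bar 12 mm wide, 24 mm deep, in the plane y = 0, falling 6 deg (0.105 rad) to +x, x -0.21 to 0.25. Twin uprights at x -0.205 (275 mm tall) and 0.240 (235 mm); feet 50 x 80 mm, base bar 30 wide, 12 high at most.
- stand_load (a point): Point on the counter below the middle of the rail's green loading mark (60 mm long, clear of the gate): set the hanger's seat point down above it. The rail is clamped at an unmeasured height, to be found by feel: its top here is at z 0.252 +/- 0.018 m (nominally 0.238 - 0.105 x at any stand x, all of it shifted alike). Once clamped it is rigid. Lies at stand x -0.130.
- stand_gate (a point): Point on the counter below the orange sprung gate (stand x -0.060). The gate finger lies across the rail 6 to 17 mm over its top, 38 mm long, pivot at stand y -0.032 (far side from the robot). The hanger's head meets it when its seat point is at about stand x -0.106.
- stand_stop (a point): Point on the counter below where the hanger's seat point ends when the hanger rests on the red stop's rubber face (stand x 0.169).
- gate (a joint): Orange gate finger. 0 = closed, across the rail; grows to 1.45 rad as its tip swings downhill; a light spring (0.04 N m closed, about 0.09 open) shuts it. Never opens uphill. Pushing the hanger through takes about 1.5 to 5 N along the rail; gravity alone will not. It rubs on the hanger's open side and is shut again behind it once the seat point is past stand x 0.02.
- hanger: Loose blue roller hanger with a small green drinks carton, 0.3 to 0.5 kg, standing on the counter. Origin: centre of underside; x = its length, z up. When hung its x points down the rail, its y along the stand's y. Foot plate 74 x 60 mm; load part up to z 0.092; one back plate (44 x 5 mm, y +0.0115) joins it to the head (84 long, 28 wide, z 0.172 to 0.211). Side -y is open.
- hanger_throat (a point): Middle of the opening on the hanger's open side (-y), at (0, -0.0115, 0.132) in the hanger: the rail enters here from -y, between the load part (top z 0.092) and the head's cheek (lower edge z 0.172). The cheeks are 18 mm apart inside and straddle the rail when lowered 8 mm past its top.
- hanger_seat (a point): Point midway between the undersides of the two white rollers (22 mm diameter, 56 mm apart, between the cheeks), at (0, 0, 0.180) in the hanger; it lies on the middle of the rail's top when seated. The rollers are damped: let go on the slope it rolls at about 0.1 m/s.
- hanger_grip (a point): Middle of the grip zone of the yellow tab on the head, at (0, 0, 0.242) in the hanger. Tab: 44 mm long (hanger x), 10 mm thick (hanger y), z 0.211 to 0.260; grip across the thickness.
- carton_green: Bystander: drinks carton 60 x 50 x 130 mm high, standing. Origin: centre of its underside.
- carton_white: Bystander: drinks carton 55 x 55 x 120 mm high, standing. Origin: centre of its underside.
- loaf: Bystander: bread loaf 76 x 170 x 81 mm high, lying with its length along its y. Origin: centre of its underside.

How it is judged:
On the way, in this order (a step that is already met when the one before it is completed fails the run):
1. the hanger, still held, rests on the rail at the high end, not yet touching the gate, the rail taking weight (over 1.5 N) (contact force between the fingers and hanger above 1 N and contact force between hanger and stand above 1.5 N and value of joint gate below 0.05 rad and x of hanger_seat in the frame of stand between -0.165 and -0.107 m and y of hanger_seat in the frame of stand between -0.012 and 0.012 m and z of hanger_seat in the frame of stand between 0.226 and 0.28 m), for 0.25 s.
2. the held hanger pushes the gate open (contact force between the fingers and hanger above 1 N and value of joint gate above 0.6 rad and y of hanger_seat in the frame of stand between -0.015 and 0.015 m), for 0.05 s.
3. the hanger is let go on the rail past the gate (contact force between the fingers and hanger below 0.05 N and contact force between hanger and stand above 0.5 N and value of joint gate below 0.5 rad and x of hanger_seat in the frame of stand between -0.02 and 0.155 m and y of hanger_seat in the frame of stand between -0.015 and 0.015 m), for 0.02 s.
At the end, for the whole second after the job is handed in: The hanger hangs from the rail, against the stop (seat point 0.160 to 0.180 m along the stand's x, within 12 mm of the rail's centre line), upright within 0.25 rad, at rest (under 0.02 m/s), released, with the gate closed (under 0.12 rad) behind it (x of hanger_seat in the frame of stand between 0.16 and 0.18 m and y of hanger_seat in the frame of stand between -0.012 and 0.012 m and z of hanger_seat in the frame of stand between 0.195 and 0.246 m and angle between the y axis of hanger and the y axis of stand, either way round below 0.2 rad and angle between hanger's own z axis and vertical below 0.25 rad and linear speed of hanger below 0.02 m/s and contact force between hanger and stand above 1.5 N and value of joint gate below 0.12 rad and contact force between the fingers and hanger below 0.05 N); the robot touches nothing.
It fails at once if the hanger is pressed or knocked on the rail, gate or stop with more than 18 N (contact force between hanger and stand above 18 N).
It fails at once if the robot touches the hanger on the lower part of the rail (seat point beyond 0.10 m along the stand's x) (contact force between any of the arm, the fingers and hanger above 0.3 N and x of hanger_seat in the frame of stand above 0.1 m and y of hanger_seat in the frame of stand between -0.02 and 0.02 m).
It fails at once if the green carton is moved by more than 30 mm or tipped (distance of carton_green from where it was at the start of the episode above 0.03 m or angle between carton_green's own z axis and vertical above 0.3 rad).
It fails at once if the white carton is moved by more than 30 mm or tipped (distance of carton_white from where it was at the start of the episode above 0.03 m or angle between carton_white's own z axis and vertical above 0.3 rad).
It fails at once if the loaf is moved by more than 30 mm or tipped (distance of loaf from where it was at the start of the episode above 0.03 m or angle between loaf's own z axis and vertical above 0.3 rad).
It also fails if it takes over 72 s, if anything falls off the work surface, if the arm or the gripper's body presses on something with over 40 N, if the wrist force passes 120 N, or if a joint passes its speed limit or range.

## Working session

There is one attempt and no reset: what is moved stays moved. The work goes in short steps, Python scripts to look and compute and a tool call to move; the robot and the scene stay as the last step left them, time stands still between calls to the robot, and variables do not carry over. Pictures are saved under pics/ and viewed, at most 10 in all, crops included, and the job is handed in when it is done.

Besides the shell and the picture viewer there is one more tool, called after "Emit:" as name([rows], argument=value, ...), one row to a line, values as JSON. step_arm: Moves the arm, as the interface text tells. Its arguments: {"type":"object","properties":{"moves":{"type":"array","items":{"type":"array","items":{"type":"number"}}},"grip_force":{"type":"number"}},"required":["moves"]}

```bash
mkdir -p pics; cat > h.py <<'E'
import numpy as np, cv2
from bench import r
def grab(n,tag):
    f=r.grab_frame(n); cv2.imwrite(f'pics/{tag}.png',f['image'][:,:,::-1]); np.savez(f'{tag}.npz',**f); return f
def pt(f,u,v,w=1):
    d=f['depth'][v-w:v+w+1,u-w:u+w+1]; d=np.median(d[d>0]) if (d>0).any() else np.nan
    K=f['mtx']; c=np.array([(u-K[0,2])/K[0,0]*d,(v-K[1,2])/K[1,1]*d,d])
    R=cv2.Rodrigues(np.array(f['rvec'],float))[0]; return R.T@(c-np.ravel(f['tvec']))
E
python3 - <<'E'
from h import *
f=grab('scene','s0'); g=grab('side','d0')
print(r.get_obs()); 
for x in (f,g):
    R=cv2.Rodrigues(np.array(x['rvec'],float))[0]; print(-R.T@np.ravel(x['tvec']),R[2])
E
```

```text
{'clock': 0.1, 'joints': array([ 1.06887382,  0.47773287,  0.02235464,  1.55632559, -0.01148293,
        1.10928015, -0.08311762]), 'qvel': array([-0.00106837, -0.00312812,  0.00079218, -0.00167512,  0.00112111,
        0.00082035,  0.00095316]), 'tau': array([ 3.57787671e-03, -5.97775412e+01,  1.61308408e+00, -2.81956011e+01,
        1.27566716e-02,  5.03339790e-03, -6.27073996e-05]), 'tcp_pos': array([ 0.25879422, -0.62286144,  0.23042421]), 'orientation': array([-3.07935967e+00, -6.14320520e-01,  7.07965735e-04]), 'contact_force': array([ 0.06212744,  0.50755176, -0.97884193]), 'moment': array([-0.0157478 ,  0.03156684, -0.0629865 ]), 'gripper_force': 0.0, 'grip_width': 0.0851601817765479}
[ 0.86039332 -0.37417168  0.7678128 ] [-0.34088673  0.57074009 -0.74702877]
[-0.01362257  0.76956628  0.87365703] [ 0.53316426 -0.59556834 -0.60086123]
```

View pics/s0.png

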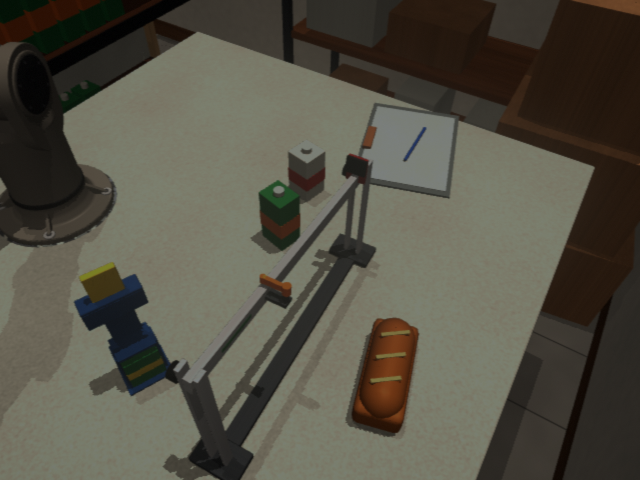

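View pics/d0.png

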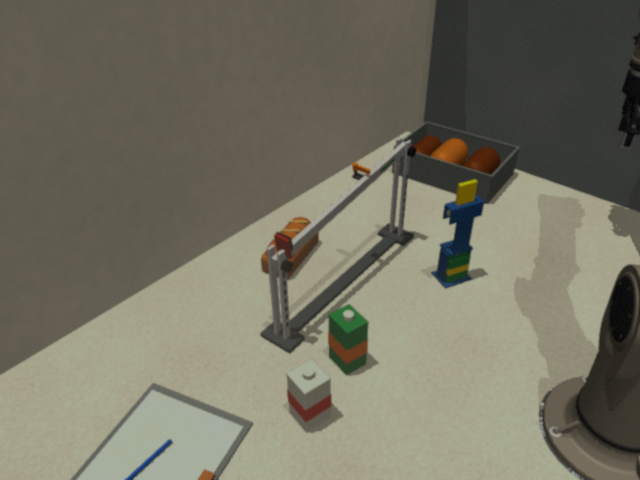

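Scene: hanger tab at about (102,282), rail from (195,370) at the high end to (362,170), gate (275,287), stop (355,165). Side: tab (467,190), rail from (408,145) to (285,250). Next I fit the point clouds.

```bash
cat >> h.py <<'E'
def cloud(f):
    K=f['mtx'];d=f['depth'];v,u=np.mgrid[0:480,0:640]
    c=np.stack([(u-K[0,2])/K[0,0]*d,(v-K[1,2])/K[1,1]*d,d],-1)
    R=cv2.Rodrigues(np.array(f['rvec'],float))[0]; return (c-np.ravel(f['tvec']))@R
E
python3 - <<'E'
from h import *
np.set_printoptions(precision=4,suppress=True)
for n in ('s0','d0'):
    f=dict(np.load(n+'.npz')); P=cloud(f); hsv=cv2.cvtColor(f['image'],cv2.COLOR_RGB2HSV); H,S,V=[hsv[...,i].astype(int) for i in range(3)]
    ok=(f['depth']>0)&(P[...,0]>0.2)&(P[...,0]<1)&(abs(P[...,1])<0.6)
    tab=ok&(H>20)&(H<35)&(S>150)&(V>90)&(P[...,2]>.2)&(P[...,2]<.3)
    p=P[tab];m=p.mean(0);print(n,'tab',len(p),m,p.min(0),p.max(0))
    top=p[p[:,2]>.257]; rc=cv2.minAreaRect((top[:,:2]*1000).astype(np.float32)); print('tabtop',len(top),rc)
    hd=ok&(H>100)&(H<125)&(S>120)&(P[...,2]>.205)&(P[...,2]<.216)
    p=P[hd];print('headtop',len(p),p.mean(0),cv2.minAreaRect((p[:,:2]*1000).astype(np.float32)))
    rail=ok&(S<60)&(P[...,2]>.19)&(P[...,2]<.29)
    p=P[rail]; vx=cv2.fitLine(p.astype(np.float32),cv2.DIST_HUBER,0,.01,.01).ravel();print('rail',len(p),vx,p.min(0),p.max(0))
    for nm,(a,b) in dict(gate=(5,18),).items():
        q=ok&(H>=a)&(H<=b)&(S>150)&(V>90)&(P[...,2]>.2)&(P[...,2]<.29);p=P[q];print(nm,len(p),p.mean(0),p.min(0),p.max(0))
    q=ok&((H<5)|(H>172))&(S>100)&(P[...,2]>.17);p=P[q];print('red',len(p),p.mean(0) if len(p) else '')
    q=ok&(H>40)&(H<85)&(S>100)&(P[...,2]>.19);p=P[q];print('greenmark',len(p),p.mean(0) if len(p) else '')
# foot via white/side
s=cv2.imread('pics/s0.png')[240:440,60:330]; cv2.imwrite('pics/s0c.png',cv2.resize(s,None,fx=2.9,fy=2.9,interpolation=cv2.INTER_CUBIC))
E
```

```text
s0 tab 199 [ 0.4302 -0.1807  0.2595] [ 0.4176 -0.2007  0.2571] [ 0.6129 -0.0764  0.2645]
tabtop 199 ((509.56890869140625, -127.97393798828125), (229.48526000976562, 27.006759643554688), 33.230125427246094)
headtop 622 [ 0.4321 -0.1836  0.2107] ((429.6770324707031, -181.20111083984375), (80.74332427978516, 28.39352798461914), 64.160888671875)
rail 5790 [-0.0579  0.9961 -0.0672  0.6193 -0.1381  0.2492] [ 0.4001 -0.2403  0.1901] [0.6497 0.2255 0.2771]
gate 139 [ 0.632  -0.0789  0.2669] [ 0.6081 -0.0835  0.2632] [ 0.6512 -0.0721  0.2698]
red 42 [0.5967 0.199  0.25  ]
greenmark 0 
d0 tab 386 [ 0.4282 -0.176   0.2405] [ 0.417  -0.2001  0.2135] [ 0.4421 -0.1556  0.2634]
tabtop 79 ((430.0119934082031, -179.6126251220703), (43.101680755615234, 14.001605987548828), 66.2992935180664)
headtop 217 [ 0.4247 -0.1726  0.2105] ((427.14825439453125, -178.0721435546875), (84.37883758544922, 27.82636260986328), 66.65631103515625)
rail 2660 [-0.0657  0.9892 -0.1311  0.6018  0.0379  0.2275] [ 0.2299 -0.5913  0.19  ] [0.6532 0.2287 0.2898]
gate 85 [ 0.6295 -0.0443  0.2623] [ 0.5838 -0.0807  0.219 ] [0.6524 0.2029 0.2709]
red 100 [0.5746 0.1536 0.2535]
greenmark 11 [ 0.2939 -0.5471  0.3334]
```

View pics/s0c.png

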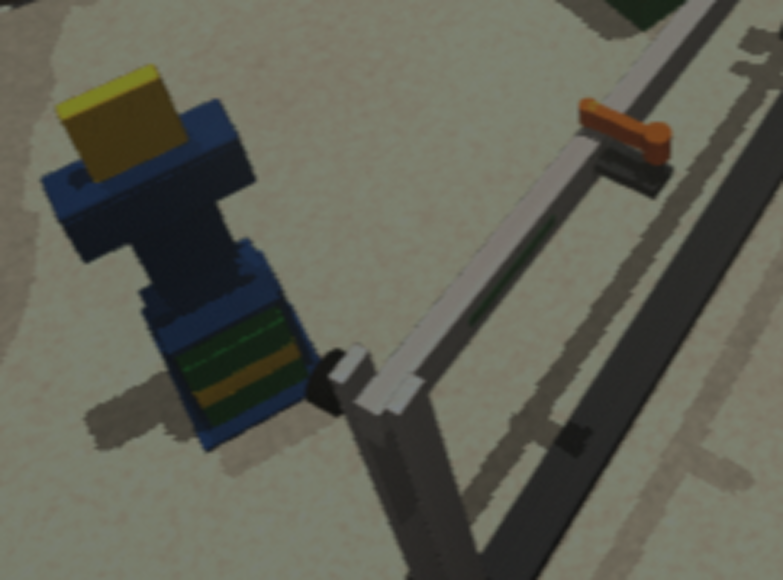

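```bash
python3 - <<'E'
from h import *
np.set_printoptions(precision=4,suppress=True)
F={n:dict(np.load(n+'.npz')) for n in('s0','d0')}
for n,f in F.items():
    P=cloud(f);ok=f['depth']>0; hsv=cv2.cvtColor(f['image'],cv2.COLOR_RGB2HSV).astype(int)
    a=np.array([-.063,.996]);a/=np.linalg.norm(a)
    print(n)
    C=[]
    for y in np.arange(-.22,.2,.03):
        q=ok&(abs(P[...,1]-y)<.008)&(P[...,0]>.56)&(P[...,0]<.67)&(P[...,2]>.17)&(P[...,2]<.30)&(hsv[...,1]<110)
        p=P[q]
        if len(p)<10: continue
        zt=np.percentile(p[:,2],95); t=p[p[:,2]>zt-.004]
        C.append((y,np.median(t[:,0]),np.ptp(t[:,0]),np.median(t[:,2]),len(t)))
    print(np.array(C))
    # hanger: across-offset of parts in head frame
    x=np.array([np.cos(1.142),np.sin(1.142)]);c=np.array([.429,-.180]);yv=np.array([-x[1],x[0]])
    b=ok&(np.hypot(P[...,0]-.429,P[...,1]+.18)<.07)
    for z in(.03,.07,.11,.13,.15,.18,.2,.21,.24,.258):
        p=P[b&(abs(P[...,2]-z)<.007)]
        if len(p)>8:
            X=(p[:,:2]-c)@x;Y=(p[:,:2]-c)@yv;print(z,len(p),'X',np.percentile(X,[3,97]),'Y',np.percentile(Y,[3,50,97]))
f=F['s0']
for u,v in((236,333),(265,283),(287,293),(200,362)):print(u,v,pt(f,u,v))
E
```

```text
s0
[[ -0.22     0.6322   0.033    0.2742 119.    ]
 [ -0.19     0.6212   0.0133   0.2608 141.    ]
 [ -0.16     0.6188   0.0129   0.2576 128.    ]
 [ -0.13     0.6174   0.0133   0.2545 117.    ]
 [ -0.1      0.6154   0.0127   0.2515 107.    ]
 [ -0.07     0.6121   0.0114   0.2476  21.    ]
 [ -0.04     0.6115   0.0128   0.2454  90.    ]
 [ -0.01     0.6094   0.0131   0.2419  80.    ]
 [  0.02     0.6073   0.0126   0.2391  75.    ]
 [  0.05     0.6063   0.0128   0.2358  69.    ]
 [  0.08     0.6036   0.0119   0.2329  59.    ]
 [  0.11     0.6016   0.0128   0.2296  59.    ]
 [  0.14     0.5998   0.0119   0.2267  50.    ]
 [  0.17     0.5972   0.012    0.223   48.    ]
 [  0.2      0.5992   0.0334   0.2529  48.    ]]
0.03 210 X [-0.0324  0.0291] Y [-0.0253 -0.0236 -0.0143]
0.07 369 X [-0.0307  0.0284] Y [-0.0247 -0.0207 -0.0134]
0.11 179 X [-0.0215  0.019 ] Y [0.0086 0.0102 0.0116]
0.13 182 X [-0.0218  0.0193] Y [0.0087 0.01   0.0116]
0.18 403 X [-0.0401  0.038 ] Y [-0.0142 -0.0128 -0.0113]
0.2 453 X [-0.0406  0.0383] Y [-0.0144 -0.0129 -0.0112]
0.21 1052 X [-0.0409  0.0384] Y [-0.0138 
[... 774 characters left out ...]
    ]]
0.03 136 X [-0.0234  0.0353] Y [-0.0149  0.0157  0.0194]
0.07 231 X [-0.0289  0.0343] Y [-0.0134  0.0108  0.0193]
0.11 86 X [-0.0195  0.022 ] Y [0.0088 0.012  0.0149]
0.13 86 X [-0.0197  0.0229] Y [0.0086 0.0123 0.0146]
0.15 91 X [-0.0197  0.024 ] Y [0.0091 0.0122 0.0155]
0.18 187 X [-0.0383  0.0421] Y [-0.012   0.0119  0.0148]
0.2 213 X [-0.0368  0.0417] Y [-0.0117  0.0116  0.0145]
0.21 326 X [-0.0378  0.0417] Y [-0.0121  0.0068  0.0143]
0.24 112 X [-0.0194  0.0231] Y [-0.0035  0.003   0.0062]
0.258 119 X [-0.0193  0.0223] Y [-0.0056  0.0019  0.0058]
236 333 [ 0.6239 -0.1526  0.2446]
265 283 [ 0.6176 -0.0835  0.2595]
287 293 [ 0.6494 -0.0821  0.2604]
200 362 [ 0.6215 -0.2101  0.2636]
```

```bash
cat >> h.py <<'E'
from scipy.spatial.transform import Rotation as Rn
O=np.array([.6104,-.020]); YR=np.arctan2(.9979,-.0645)
sx=np.array([np.cos(YR),np.sin(YR)]); sy=np.array([-sx[1],sx[0]])
def Rt(yaw,pitch=0):
    return Rn.from_euler('z',yaw)*Rn.from_euler('y',pitch)*Rn.from_euler('x',np.pi)
def go(p,yaw,pitch=0):
    o=r.get_obs(); R0=Rn.from_rotvec(o['orientation'])
    print('shift mm',np.round(R0.inv().apply(np.array(p)-o['tcp_pos'])*1000,1),'rot',np.round((R0.inv()*Rt(yaw,pitch)).as_rotvec(),4))
def seat_tcp(x,z,y=0,pitch=0.105,off=.043):   # TCP for seat point at stand x,y height z
    xy=O+x*sx+y*sy; up=-Rt(YR,pitch).as_matrix()[:,2]
    return np.r_[xy,z]+off*up
def st():
    o=r.get_obs(); d=o['tcp_pos'][:2]-O
    print('t',round(o['clock'],2),'tcp',o['tcp_pos'].round(4),'stand xy',(d@sx).round(4),(d@sy).round(4),'F',o['contact_force'].round(2),'M',o['moment'].round(2),'grip',round(o['grip_width'],4),o['gripper_force'])
E
python3 -c "
from h import *
go([.4295,-.180,.30],1.142); st()"
```

```text
shift mm [ 327.6 -343.6  -69.1] rot [-1.600e-03 -5.000e-04 -7.482e-01]
t 0.1 tcp [ 0.2588 -0.6229  0.2304] stand xy -0.5789 0.3898 F [ 0.06  0.51 -0.98] M [-0.02  0.03 -0.06] grip 0.0852 0.0
```

Emit:
step_arm([
  [0,0,-50,0,0,0,85],
  [80,-85,-69,0,0,-0.15,85],
  [328,-344,-69,0,0,-0.748,85],
  [328,-344,-69,0,0,-0.748,85],
  [328,-344,-69,0,0,-0.748,85],
  [328,-344,-69,0,0,-0.748,85],
  [328,-344,-69,0,0,-0.748,85],
  [328,-344,-69,0,0,-0.748,85],
])

```text
clock: 0.9
tcp_pos: [0.3845, -0.2954, 0.2969]
orientation: [-2.643, -1.697, 0.0]
contact_force: [0.5, -0.0, 0.9]
grip_width: 0.0848
gripper_force: 0.0
```

Emit:
step_arm([
  [0,0,0,0,0,0,85],
])

```text
clock: 1.0
tcp_pos: [0.3875, -0.2906, 0.2974]
orientation: [-2.634, -1.711, -0.003]
contact_force: [-0.4, -0.8, 0.4]
grip_width: 0.0851
gripper_force: 0.0
```

```bash
python3 -c "
from h import *
go([.4295,-.180,.30],1.142); st(); print(r.get_obs()['joints'])"
```

```text
shift mm [118.1  -6.5  -2.4] rot [ 0.0004 -0.0021  0.0105]
t 1.0 tcp [ 0.3875 -0.2906  0.2974] stand xy -0.2556 0.2399 F [-0.38 -0.85  0.37] M [ 0.    0.04 -0.06] grip 0.0851 0.0
[ 0.78758159  0.11503467 -0.29418902  1.89758031  0.03443522  1.13384866
  0.06241213]
```

Emit:
step_arm([
  [118,-6,-2,0,0,0.01,85],
  [118,-6,-2,0,0,0.01,85],
  [118,-6,-2,0,0,0.01,85],
  [118,-6,-2,0,0,0.01,85],
  [118,-6,-2,0,0,0.01,85],
])

```text
clock: 1.5
tcp_pos: [0.4277, -0.1884, 0.2988]
orientation: [-2.652, -1.684, 0.001]
contact_force: [-0.0, -0.7, -0.7]
grip_width: 0.0849
gripper_force: 0.0
```

```bash
python3 - <<'E'
from h import *
go([.4295,-.180,.223],1.142); st()
f=grab('wrist','w1'); P=cloud(f); hsv=cv2.cvtColor(f['image'],cv2.COLOR_RGB2HSV).astype(int)
q=(f['depth']>0)&(hsv[...,0]>20)&(hsv[...,0]<35)&(hsv[...,1]>130)&(P[...,2]>.245)&(P[...,2]<.275)
p=P[q];print(len(p),p.mean(0),cv2.minAreaRect((p[:,:2]*1000).astype(np.float32)))
E
```

```text
shift mm [ 8.4 -1.9 75.8] rot [-0.0005  0.0006 -0.0103]
t 1.5 tcp [ 0.4277 -0.1884  0.2988] stand xy -0.1563 0.1932 F [-0.04 -0.73 -0.65] M [-0.03  0.05  0.02] grip 0.0849 0.0
1311 [ 0.43071706 -0.17882799  0.25718196] ((429.64019775390625, -180.7185516357422), (43.25590896606445, 9.389123916625977), 65.12836456298828)
```

View pics/w1.png

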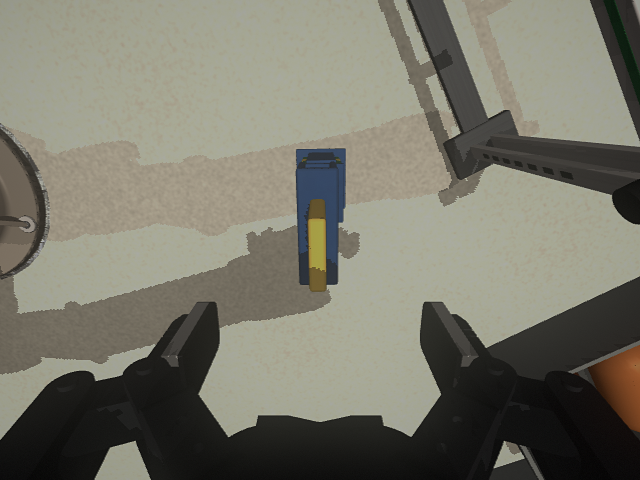

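The tab at (318,245) sits centred between the open fingers, and its measured position agrees with the earlier one. I settle first, then descend.

Emit:
step_arm([
  [0,0,0,0,0,0,85],
  [0,0,0,0,0,0,85],
])

```text
clock: 1.75
tcp_pos: [0.4276, -0.1889, 0.2989]
orientation: [-2.654, -1.681, 0.0]
contact_force: [-0.5, -0.6, 0.8]
grip_width: 0.0851
gripper_force: 0.0
```

```bash
python3 -c "
from h import *
go([.4296,-.1803,.223],1.140); st()"
```

```text
shift mm [ 8.6 -1.9 75.9] rot [-0.0003  0.0002 -0.0106]
t 1.75 tcp [ 0.4276 -0.1889  0.2989] stand xy -0.1567 0.1933 F [-0.55 -0.62  0.81] M [-0.04  0.02  0.04] grip 0.0851 0.0
```

Emit:
step_arm([
  [9,-2,30,0,0,-0.01,85],
  [9,-2,60,0,0,-0.01,85],
  [9,-2,76,0,0,-0.01,85],
  [9,-2,76,0,0,-0.01,85],
  [9,-2,76,0,0,-0.01,85],
])

```text
clock: 2.25
tcp_pos: [0.4303, -0.1791, 0.2234]
orientation: [-2.644, -1.697, -0.0]
contact_force: [0.2, -0.1, 0.3]
grip_width: 0.085
gripper_force: 0.0
```

Emit:
step_arm([
  [0,0,0,0,0,0,5],
  [0,0,0,0,0,0,5],
  [0,0,0,0,0,0,5],
  [0,0,0,0,0,0,5],
  [0,0,0,0,0,0,5],
  [0,0,0,0,0,0,5],
  [0,0,0,0,0,0,5],
  [0,0,0,0,0,0,5],
], grip_force=40)

```text
clock: 3.05
tcp_pos: [0.4304, -0.1787, 0.2233]
orientation: [2.643, 1.697, 0.001]
contact_force: [0.5, -1.2, 2.0]
grip_width: 0.0095
gripper_force: 39.8
```

```bash
python3 -c "
from h import *
go([.4296,-.1803,.223],1.140); st()"
```

```text
shift mm [-1.8 -0.1  0.3] rot [ 0.0007 -0.      0.0018]
t 3.05 tcp [ 0.4304 -0.1787  0.2233] stand xy -0.1468 0.1898 F [ 0.47 -1.25  1.97] M [-0.05 -0.11  0.05] grip 0.0095 39.84390199184418
```

```bash
python3 -c "
from h import *
go(seat_tcp(-.132+.0018,.293,.115),YR,.105)"
```

```text
shift mm [  54.    56.  -112.4] rot [-0.0253 -0.1027 -0.4932]
```

Emit:
step_arm([
  [0,0,-10,0,0,0,5],
  [0,0,-25,0,0,0,5],
  [0,0,-25,0,0,0,5],
  [0,0,-25,0,0,0,5],
  [0,0,-25,0,0,0,5],
])

```text
clock: 3.55
tcp_pos: [0.4294, -0.1784, 0.2472]
orientation: [-2.642, -1.697, 0.002]
contact_force: [0.6, 0.8, -3.6]
grip_width: 0.0097
gripper_force: 39.2
```

```bash
python3 -c "
from h import *
go(seat_tcp(-.132+.0018,.293,.115),YR,.105);st()"
```

```text
shift mm [ 54.2  56.8 -88.6] rot [-0.0276 -0.1031 -0.493 ]
t 3.55 tcp [ 0.4294 -0.1784  0.2472] stand xy -0.1464 0.1908 F [ 0.64  0.82 -3.6 ] M [0.04 0.07 0.02] grip 0.0097 39.211358428001404
```

Emit:
step_arm([
  [0,0,-40,0,0,0,5],
  [10,10,-75,-0.005,-0.02,-0.1,5],
  [25,25,-89,-0.014,-0.05,-0.24,5],
  [40,40,-89,-0.021,-0.08,-0.37,5],
  [54,57,-89,-0.0276,-0.103,-0.493,5],
  [54,57,-89,-0.0276,-0.103,-0.493,5],
  [54,57,-89,-0.0276,-0.103,-0.493,5],
  [54,57,-89,-0.0276,-0.103,-0.493,5],
])

```text
clock: 4.35
tcp_pos: [0.5034, -0.1538, 0.3363]
orientation: [2.097, 2.232, -0.111]
contact_force: [0.6, 0.2, -3.4]
grip_width: 0.0097
gripper_force: 40.5
```

```bash
python3 - <<'E'
from h import *
go(seat_tcp(-.132+.0018,.293,.115),YR,.105)
go(seat_tcp(-.132+.0018,.293,0),YR,.105);st()
f=grab('scene','s2'); s=cv2.imread('pics/s2.png')[200:440,60:380]; cv2.imwrite('pics/s2c.png',cv2.resize(s,None,fx=2.4,fy=2.4))
E
```

```text
shift mm [1.  0.4 0.4] rot [-0.0005  0.0002 -0.0021]
shift mm [  1.2 115.4   0.4] rot [-0.0005  0.0002 -0.0021]
t 4.35 tcp [ 0.5034 -0.1538  0.3363] stand xy -0.1266 0.1154 F [ 0.59  0.17 -3.41] M [ 0.33  0.   -0.09] grip 0.0097 40.46979010105133
```

View pics/s2c.png

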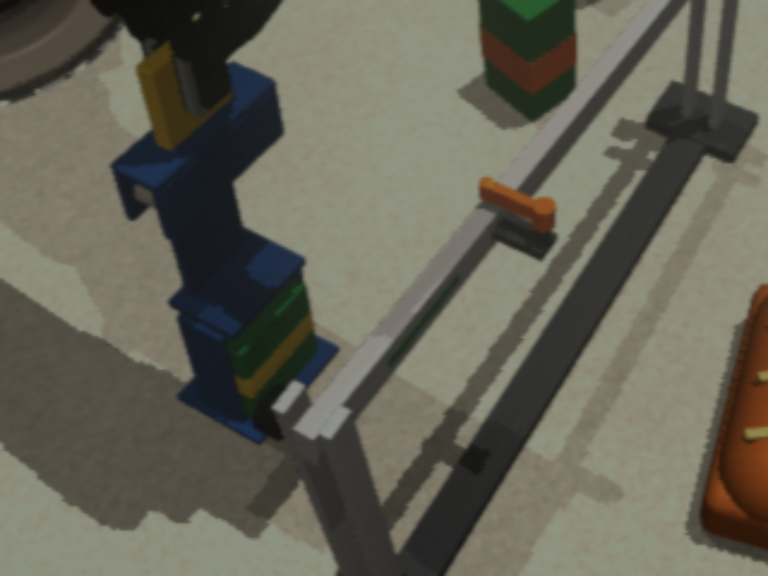

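The hanger hangs upright beside the rail with its open side facing it. The gate (crop 515,205) is closed and the path is clear, so I cross over.

Emit:
step_arm([
  [1,30,0,0,0,-0.002,5],
  [1,60,0,0,0,-0.002,5],
  [1,90,0,0,0,-0.002,5],
  [1,108,0,0,0,-0.002,5],
  [1,115,0,0,0,-0.002,5],
  [1,115,0,0,0,-0.002,5],
  [1,115,0,0,0,-0.002,5],
])

```text
clock: 5.1
tcp_pos: [0.618, -0.1453, 0.337]
orientation: [2.093, 2.235, -0.111]
contact_force: [-0.6, -0.2, -4.4]
grip_width: 0.0092
gripper_force: 40.5
```

```bash
python3 - <<'E'
from h import *
np.set_printoptions(precision=4,suppress=True)
go(seat_tcp(-.132+.0018,.293,0),YR,.105);go(seat_tcp(-.132+.0018,.260,0),YR,.105);st()
for n in('scene','side'):
    f=grab(n,n+'3');P=cloud(f);hsv=cv2.cvtColor(f['image'],cv2.COLOR_RGB2HSV).astype(int)
    X=(P[...,:2]-O)@sx;Y=(P[...,:2]-O)@sy;Z=P[...,2]
    b=(f['depth']>0)&(hsv[...,0]>100)&(hsv[...,0]<125)&(hsv[...,1]>120)&(abs(Y)<.05)&(X<-.05)&(X>-.2)
    q=b&(Z>.275)&(Z<.34);print(n,q.sum(),'X',np.percentile(X[q],[1,99]),'Y',np.percentile(Y[q],[1,99]),'Z',np.percentile(Z[q],[2,98]))
    t=q&(Z>.324-.105*(X+.132)-.006)
    A=np.c_[X[t]+.132,Y[t],np.ones(t.sum())];k=np.linalg.lstsq(A,Z[t],rcond=None)[0];print('headtop slope x,y,z',k,t.sum())
    q=b&(Z<.19)&(Z>.1);print('load',q.sum(),'X',np.percentile(X[q],[1,99]),'Y',np.percentile(Y[q],[1,99]))
E
```

```text
shift mm [0.  0.5 1.3] rot [0.0003 0.0008 0.0009]
shift mm [ 3.5  0.5 34.1] rot [0.0003 0.0008 0.0009]
t 5.1 tcp [ 0.618  -0.1453  0.337 ] stand xy -0.1256 0.0005 F [-0.63 -0.2  -4.36] M [0.3  0.08 0.05] grip 0.0092 40.517526268959045
scene 378 X [-0.1701 -0.0899] Y [-0.012  0.007] Z [0.3192 0.3294]
headtop slope x,y,z [-0.1003  0.045   0.3248] 378
load 885 X [-0.1864 -0.1153] Y [-0.0305  0.0085]
side 474 X [-0.1651 -0.0864] Y [-0.0111  0.0162] Z [0.2776 0.3298]
headtop slope x,y,z [-0.1115 -0.1128  0.3258] 190
load 319 X [-0.1784 -0.1082] Y [-0.026   0.0253]
```

View pics/scene3.png

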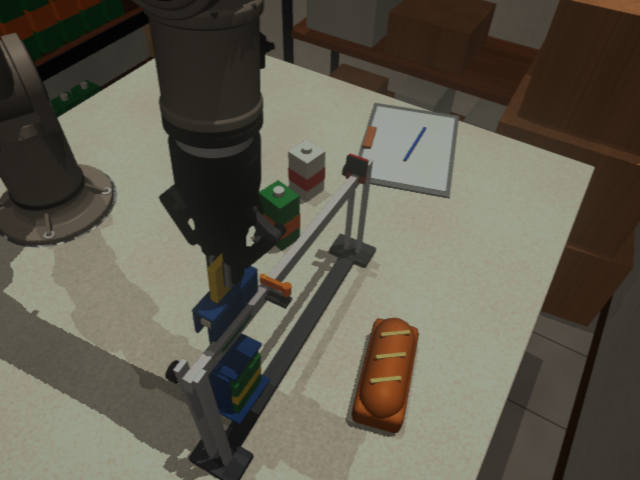

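Hooked over the rail, with the gate at (275,287) still closed. The head reads about 2 mm toward the robot, so I correct that and lower in stages.

Emit:
step_arm([
  [1,2,10,0,0,0,5],
  [2,2,20,0,0,0,5],
  [3,2,26,0,0,0,5],
  [3,2,29,0,0,0,5],
  [3,2,29,0,0,0,5],
  [3,2,29,0,0,0,5],
])

```text
clock: 5.8
tcp_pos: [0.6213, -0.1447, 0.3081]
orientation: [2.092, 2.236, -0.109]
contact_force: [0.2, 0.1, -4.0]
grip_width: 0.0102
gripper_force: 40.5
```

Emit:
step_arm([
  [0.1,0,1,0,0,0,5],
  [0.2,0,2,0,0,0,5],
  [0.2,0,2,0,0,0,5],
  [0.2,0,2,0,0,0,5],
])

```text
clock: 6.2
tcp_pos: [0.6212, -0.1448, 0.3061]
orientation: [2.092, 2.236, -0.109]
contact_force: [-0.4, 0.0, -3.5]
grip_width: 0.0096
gripper_force: 40.5
```

Emit:
step_arm([
  [0.1,0,1,0,0,0,5],
  [0.2,0,1.5,0,0,0,5],
  [0.2,0,1.5,0,0,0,5],
  [0.2,0,1.5,0,0,0,5],
])

```text
clock: 6.6
tcp_pos: [0.6212, -0.1447, 0.3045]
orientation: [2.092, 2.236, -0.109]
contact_force: [0.1, -0.0, -4.5]
grip_width: 0.0093
gripper_force: 40.5
```

```bash
python3 -c "
from h import *
st();go(seat_tcp(-.132+.0018,.257,-.002),YR,.105)"
```

```text
t 6.6 tcp [ 0.6212 -0.1447  0.3045] stand xy -0.1251 -0.0027 F [ 0.11 -0.02 -4.48] M [ 0.29 -0.04  0.  ] grip 0.0093 40.52719295024872
shift mm [-0.1 -0.7  4.7] rot [0.0016 0.0006 0.0019]
```

Emit:
step_arm([
  [0.1,0,1,0,0,0,5],
  [0.2,0,2,0,0,0,5],
  [0.2,0,2,0,0,0,5],
  [0.2,0,2,0,0,0,5],
])

```text
clock: 7.0
tcp_pos: [0.6211, -0.1447, 0.3024]
orientation: [2.092, 2.236, -0.109]
contact_force: [-0.4, -0.1, -4.9]
grip_width: 0.0096
gripper_force: 40.5
```

Emit:
step_arm([
  [0.1,0,1,0,0,0,5],
  [0.1,0,1,0,0,0,5],
  [0.1,0,1,0,0,0,5],
])

```text
clock: 7.3
tcp_pos: [0.6212, -0.1447, 0.3014]
orientation: [2.092, 2.236, -0.109]
contact_force: [0.2, -0.1, -4.6]
grip_width: 0.0094
gripper_force: 40.5
```

Emit:
step_arm([
  [0.1,0,1,0,0,0,5],
  [0.1,0,1,0,0,0,5],
  [0.1,0,1,0,0,0,5],
])

```text
clock: 7.6
tcp_pos: [0.6212, -0.1447, 0.3004]
orientation: [2.092, 2.236, -0.109]
contact_force: [-0.1, -0.1, -5.6]
grip_width: 0.0095
gripper_force: 40.6
```

Emit:
step_arm([
  [0.1,0,1,0,0,0,5],
  [0.1,0,1,0,0,0,5],
  [0.1,0,1,0,0,0,5],
])

```text
clock: 7.9
tcp_pos: [0.6213, -0.1447, 0.3002]
orientation: [2.091, 2.235, -0.108]
contact_force: [-1.6, 0.4, 1.6]
grip_width: 0.0099
gripper_force: 41.4
```

Emit:
step_arm([
  [0.1,0,0.7,0,0,0,5],
  [0.1,0,0.7,0,0,0,5],
  [0.1,0,0.7,0,0,0,5],
])

```text
clock: 8.2
tcp_pos: [0.6214, -0.1447, 0.3001]
orientation: [2.091, 2.235, -0.108]
contact_force: [-3.5, 0.8, 6.7]
grip_width: 0.0095
gripper_force: 42.2
```

Emit:
step_arm([
  [0.1,0,0.7,0,0,0,5],
  [0.1,0,0.7,0,0,0,5],
  [0.1,0,0.7,0,0,0,5],
])

```text
clock: 8.5
tcp_pos: [0.6214, -0.1447, 0.3001]
orientation: [2.091, 2.234, -0.108]
contact_force: [-4.5, 1.4, 9.7]
grip_width: 0.009
gripper_force: 42.6
```

Emit:
step_arm([
  [-0.1,0,-1,0,0,0,5],
  [-0.1,-0.5,-1.5,0,0,0,5],
  [-0.1,-0.5,-1.5,0,0,0,5],
])

```text
clock: 8.8
tcp_pos: [0.6212, -0.1446, 0.3001]
orientation: [2.091, 2.235, -0.107]
contact_force: [-1.2, 1.1, 4.5]
grip_width: 0.0095
gripper_force: 41.9
```

```bash
python3 - <<'E'
from h import *
np.set_printoptions(precision=4,suppress=True)
st()
for n in('scene','side'):
    f=grab(n,n+'4');P=cloud(f);hsv=cv2.cvtColor(f['image'],cv2.COLOR_RGB2HSV).astype(int)
    X=(P[...,:2]-O)@sx;Y=(P[...,:2]-O)@sy;Z=P[...,2]
    b=(f['depth']>0)&(hsv[...,0]>100)&(hsv[...,0]<125)&(hsv[...,1]>120)&(abs(Y)<.05)&(X<-.05)&(X>-.2)
    q=b&(Z>.24);print(n,q.sum(),'X',np.percentile(X[q],[1,99]),'Y',np.percentile(Y[q],[1,99]))
    t=(f['depth']>0)&(hsv[...,1]<60)&(abs(Y)<.02)&(X<-.175)&(X>-.195)&(Z>.255);print('rail Y',np.percentile(Y[t],[1,99]),t.sum())
st()
E
```

```text
t 8.8 tcp [ 0.6212 -0.1446  0.3001] stand xy -0.1251 -0.0027 F [-1.2   1.1   4.46] M [ 0.18  0.27 -0.07] grip 0.0095 41.852847933769226
scene 338 X [-0.17   -0.0892] Y [-0.0151  0.0031]
rail Y [-0.0053  0.0068] 221
side 467 X [-0.1661 -0.0753] Y [-0.0142  0.0286]
rail Y [-0.0012  0.0068] 15
t 8.9 tcp [ 0.6212 -0.1447  0.3001] stand xy -0.1251 -0.0027 F [-1.09 -0.16  4.72] M [ 0.1   0.27 -0.03] grip 0.0093 41.88148498535156
```

Emit:
step_arm([
  [0,-0.5,-0.7,0,0,0,5],
  [0,-1,-0.7,0,0,0,5],
  [0,-1,-0.7,0,0,0,5],
])

```text
clock: 9.2
tcp_pos: [0.6203, -0.1444, 0.3002]
orientation: [2.091, 2.236, -0.107]
contact_force: [3.7, -0.1, 0.7]
grip_width: 0.0093
gripper_force: 41.3
```

```bash
python3 - <<'E'
from h import *
st(); o=r.get_obs(); R0=Rn.from_rotvec(o['orientation'])
d=np.r_[sx*np.cos(.1047),-np.sin(.1047)]
print('rail dir in tool axes',R0.inv().apply(d)); go(o['tcp_pos'],YR,.105)
E
```

```text
t 9.2 tcp [ 0.6203 -0.1444  0.3002] stand xy -0.1248 -0.0018 F [ 3.68 -0.1   0.72] M [ 0.2  -0.62  0.12] grip 0.0093 41.32636785507202
rail dir in tool axes [ 9.99997404e-01  2.19565370e-03 -6.09943193e-04]
shift mm [0. 0. 0.] rot [0.0029 0.0003 0.0022]
```

Emit:
step_arm([
  [2,0.3,0,0,0,0,5],
  [5,0.3,0,0,0,0,5],
  [9,0.3,0,0,0,0,5],
  [13,0.3,0,0,0,0,5],
  [16,0.3,0,0,0,0,5],
  [16,0.3,0,0,0,0,5],
])

```text
clock: 9.8
tcp_pos: [0.6189, -0.1277, 0.2984]
orientation: [2.091, 2.237, -0.109]
contact_force: [2.1, 0.9, 0.3]
grip_width: 0.0096
gripper_force: 41.3
```

Emit:
step_arm([
  [4,0,0,0,0,0,5],
  [8,0.1,0,0,0,0,5],
  [12,0.1,0,0,0,0,5],
  [16,0.1,0,0,0,0,5],
  [20,0.1,0,0,0,0,5],
  [24,0.1,0,0,0,0,5],
  [28,0.1,0,0,0,0,5],
])

```text
clock: 10.5
tcp_pos: [0.6169, -0.1012, 0.2956]
orientation: [2.093, 2.235, -0.11]
contact_force: [0.5, -3.8, 2.0]
grip_width: 0.0096
gripper_force: 41.6
```

Emit:
step_arm([
  [4,0,0,0,0,0,5],
  [8,0,0,0,0,0,5],
  [12,0.1,0,0,0,0,5],
  [16,0.1,0,0,0,0,5],
  [20,0.1,0,0,0,0,5],
])

```text
clock: 11.0
tcp_pos: [0.6156, -0.0797, 0.2933]
orientation: [2.092, 2.238, -0.109]
contact_force: [-1.2, -1.0, 3.7]
grip_width: 0.0097
gripper_force: 41.7
```

```bash
python3 -c "
from h import *
st(); o=r.get_obs(); print(o['tcp_pos'][2]+.105*((o['tcp_pos'][:2]-O)@sx)); go(o['tcp_pos'],YR,.105)
grab('scene','s5')"
```

```text
t 11.0 tcp [ 0.6156 -0.0797  0.2933] stand xy -0.0599 -0.0013 F [-1.2  -1.02  3.72] M [-0.27  0.43 -0.05] grip 0.0097 41.7388129234314
0.2870165340632906
shift mm [0. 0. 0.] rot [ 0.0008 -0.0006  0.0028]
```

View pics/s5.png

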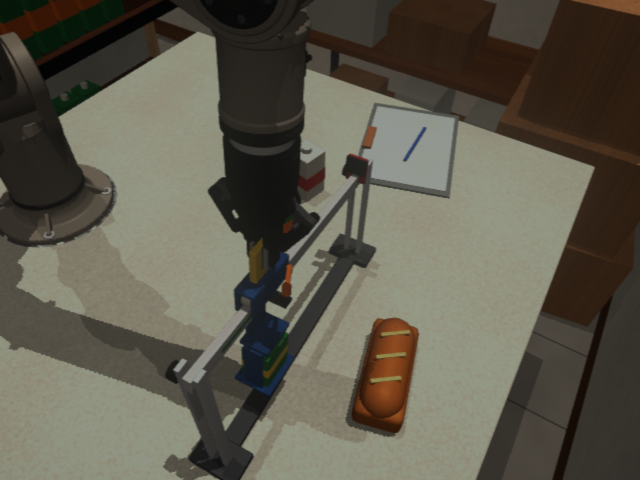

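The gate finger at (288,280) has swung open downhill and the hanger is still held upright. I ease the load slightly and carry on.

Emit:
step_arm([
  [4,0,-0.4,0,0,0,5],
  [9,0,-0.5,0,0,0,5],
  [14,0,-0.5,0,0,0,5],
  [19,0,-0.5,0,0,0,5],
  [24,0,-0.5,0,0,0,5],
  [29,0,-0.5,0,0,0,5],
  [34,0,-0.5,0,0,0,5],
])

```text
clock: 11.75
tcp_pos: [0.6134, -0.0469, 0.2899]
orientation: [2.092, 2.236, -0.11]
contact_force: [-2.2, -1.3, -1.8]
grip_width: 0.0094
gripper_force: 40.9
```

Emit:
step_arm([
  [5,0,0,0,0,0,5],
  [10,0,0,0,0,0,5],
  [15,0,0,0,0,0,5],
  [20,0,0,0,0,0,5],
  [25,0,0,0,0,0,5],
])

```text
clock: 12.25
tcp_pos: [0.6118, -0.0221, 0.2874]
orientation: [2.092, 2.236, -0.11]
contact_force: [-1.8, -2.0, -3.7]
grip_width: 0.0094
gripper_force: 40.6
```

```bash
python3 -c "
from h import *
st(); o=r.get_obs(); print(o['tcp_pos'][2]+.105*((o['tcp_pos'][:2]-O)@sx)); go(o['tcp_pos'],YR,.105)"
```

```text
t 12.25 tcp [ 0.6118 -0.0221  0.2874] stand xy -0.0022 -0.0013 F [-1.84 -1.96 -3.71] M [-0.05  0.54 -0.14] grip 0.0094 40.56351900100708
0.2871676830057187
shift mm [0. 0. 0.] rot [0.001  0.0004 0.0018]
```

Emit:
step_arm([
  [5,0,0.3,0,0,0,5],
  [10,0,0.4,0,0,0,5],
  [15,0,0.5,0,0,0,5],
  [20,0,0.5,0,0,0,5],
  [25,0,0.5,0,0,0,5],
  [30,0,0.5,0,0,0,5],
])

```text
clock: 12.85
tcp_pos: [0.6107, 0.0083, 0.2842]
orientation: [2.091, 2.236, -0.106]
contact_force: [0.1, -0.4, -3.9]
grip_width: 0.0097
gripper_force: 40.5
```

Emit:
step_arm([
  [5,0,0,0,0,0,5],
  [9,0,0,0,0,0,5],
  [12,0,0.1,0,0,0,5],
  [12,0,0.1,0,0,0,5],
  [12,0,0.1,0,0,0,5],
])

```text
clock: 13.35
tcp_pos: [0.6096, 0.0191, 0.283]
orientation: [2.091, 2.235, -0.108]
contact_force: [1.0, 0.6, -2.8]
grip_width: 0.0095
gripper_force: 40.8
```

```bash
python3 -c "
from h import *
st(); grab('scene','s6')
s=cv2.imread('pics/s6.png')[120:420,140:440]; cv2.imwrite('pics/s6c.png',cv2.resize(s,None,fx=2,fy=2))"
```

```text
t 13.35 tcp [0.6096 0.0191 0.283 ] stand xy 0.039 -0.0018 F [ 0.97  0.62 -2.76] M [ 0.23 -0.21  0.08] grip 0.0095 40.780906677246094
```

View pics/s6c.png

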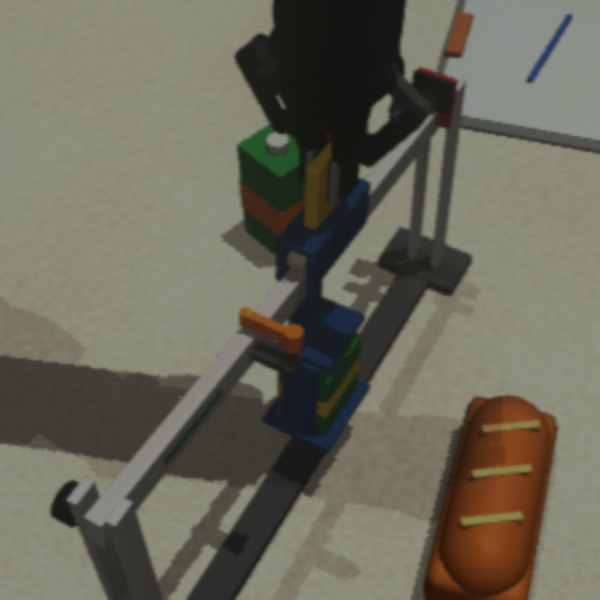

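The gate at crop (270,328) is closed behind the hanger, so I release and then lift.

Emit:
step_arm([
  [0,0,0,0,0,0,85],
  [0,0,0,0,0,0,85],
  [0,0,0,0,0,0,85],
  [0,0,-10,0,0,0,85],
  [0,0,-40,0,0,0,85],
  [0,0,-80,0,0,0,85],
  [0,0,-80,0,0,0,85],
  [0,0,-80,0,0,0,85],
])

```text
clock: 14.2
tcp_pos: [0.6092, 0.028, 0.3642]
orientation: [2.09, 2.234, -0.105]
contact_force: [0.1, 0.1, -0.1]
grip_width: 0.0853
gripper_force: 0.0
```

Emit:
step_arm([
  [0,0,0,0,0,0,85],
  [0,0,0,0,0,0,85],
  [0,0,0,0,0,0,85],
  [0,0,0,0,0,0,85],
  [0,0,0,0,0,0,85],
  [0,0,0,0,0,0,85],
  [0,0,0,0,0,0,85],
  [0,0,0,0,0,0,85],
])

```text
clock: 15.0
tcp_pos: [0.6086, 0.0275, 0.3623]
orientation: [2.092, 2.236, -0.109]
contact_force: [0.2, -1.2, -0.1]
grip_width: 0.085
gripper_force: 0.0
```

Emit:
step_arm([
  [0,0,0,0,0,0,85],
  [0,0,0,0,0,0,85],
  [0,0,0,0,0,0,85],
  [0,0,0,0,0,0,85],
  [0,0,0,0,0,0,85],
  [0,0,0,0,0,0,85],
  [0,0,0,0,0,0,85],
  [0,0,0,0,0,0,85],
])

```text
clock: 15.8
tcp_pos: [0.6086, 0.0275, 0.3623]
orientation: [2.092, 2.236, -0.109]
contact_force: [-0.5, -0.8, -0.1]
grip_width: 0.0848
gripper_force: 0.0
```

```bash
python3 - <<'E'
from h import *
st(); 
a=grab('scene','s7');b=grab('side','d7')
cv2.imwrite('pics/e7.png',np.hstack([cv2.imread('pics/s7.png')[80:480,150:450],cv2.imread('pics/d7.png')[80:480,200:500]]))
for f in(a,b):
    P=cloud(f);hsv=cv2.cvtColor(f['image'],cv2.COLOR_RGB2HSV).astype(int);X=(P[...,:2]-O)@sx;Y=(P[...,:2]-O)@sy;Z=P[...,2]
    q=(f['depth']>0)&(hsv[...,0]>100)&(hsv[...,0]<125)&(hsv[...,1]>120)&(abs(Y)<.03)&(Z>.21)&(Z<.3)
    print(np.percentile(X[q],[2,98]),np.percentile(Y[q],[2,98]))
E
```

```text
t 15.8 tcp [0.6086 0.0275 0.3623] stand xy 0.0475 -0.0013 F [-0.48 -0.84 -0.09] M [0.12 0.01 0.03] grip 0.0848 0.0
[0.1290385  0.20850747] [-0.0136257   0.01024969]
[0.13384731 0.20965385] [-0.0114414   0.01207133]
```

View pics/e7.png

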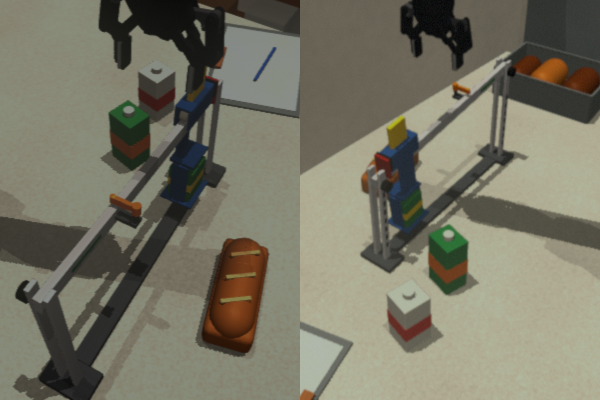

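The hanger is at the red stop with its head centre at about stand x 0.170. The gate is closed and the bystanders are in place. I let it settle, then hand in.

Emit:
step_arm([
  [0,0,-5,0,0,0,85],
  [0,0,-5,0,0,0,85],
  [0,0,-5,0,0,0,85],
  [0,0,-5,0,0,0,85],
  [0,0,-5,0,0,0,85],
  [0,0,-5,0,0,0,85],
  [0,0,-5,0,0,0,85],
  [0,0,-5,0,0,0,85],
])

```text
clock: 16.7
tcp_pos: [0.6086, 0.028, 0.3672]
orientation: [2.092, 2.236, -0.109]
contact_force: [-0.2, -0.6, 0.8]
grip_width: 0.0847
gripper_force: 0.0
```

Emit:
step_arm([
  [0,0,0,0,0,0,85],
  [0,0,0,0,0,0,85],
  [0,0,0,0,0,0,85],
  [0,0,0,0,0,0,85],
  [0,0,0,0,0,0,85],
  [0,0,0,0,0,0,85],
  [0,0,0,0,0,0,85],
  [0,0,0,0,0,0,85],
])

```text
clock: 17.5
tcp_pos: [0.6086, 0.028, 0.3673]
orientation: [2.092, 2.236, -0.109]
contact_force: [0.0, 0.4, 0.6]
grip_width: 0.0848
gripper_force: 0.0
```

```bash
python3 -c "
from h import *
print(r.hand_in())"
```

```text
the job is handed in; nothing more can be done
None
```

I handed the job in at about 17.5 s but got no pass/fail result back: the hanger was loaded, pushed through the gate, released at about stand x 0.03 and rolled to the red stop, the gate closed behind it and the cartons and loaf in place, with load on the rail peaking at about 14.5 N (limit 18 N) as I lowered it.

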